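Return a small carton through a sprung flap

TASK

Put the small flat carton away into the grey returns box: with one finger push the box's self-closing flap down and hold it open, and with the other finger push the carton off the end of the deck so that it drops through. Only push: do not pick the carton up, and do not push it onto the flap while the flap is shut. Finish with the carton inside, the flap sprung shut again, and the jar, the larger carton and the spool left where they stand.

Things in the scene. Friction and masses are not known exactly. Their poses are not given: they have to be found in the camera images.
- drop_box: Grey sheet-steel box fixed to the bench, hollow, 240 mm long (x), 130 wide (y), 160 tall. Origin on the bench under the line where deck ends and flap begins; x is the push direction, z up. Top: flat deck from x = -115 to 0 mm, opening with flap from 0 to 107, fixed rim to 125. Nothing stands above the deck but 3 mm hinge knuckles. Walls and floor 5 mm. A groove splits the deck (see point groove).
- groove (a point): Mid-length of the finger groove, at deck height, 58 mm in x before deck_end. The groove runs the whole length of the deck along its middle, 44 mm wide (y = -22 to 22 mm), 45 mm deep with a closed floor, open at both ends: behind the carton a fingertip can travel in it below deck level, at the same depth as the other fingertip that holds the flap down.
- deck_end (a point): Point on the box: middle of the deck's end edge, at deck height (160 mm above the bench); the opening begins here. Axes as the box.
- hinge_line (a point): Point on the box: middle of the flap's hinge line, at the far end of the opening, 107 mm in x past deck_end, at deck height.
- flap_lip (a point): Middle of the flap's free edge, on its upper face; with the flap shut it lies 2 mm past deck_end at deck height. It moves down with the flap.
- flap (a joint): Flap angle (rad): aluminium plate 105 mm long, 112 wide, 3 thick, hinged at hinge_line, flush with the deck at 0 = shut; grows as its free edge is pushed down into the box, stop at 1.3. A spring shuts it: about 0.8 N on the free edge starts it, 4 N at 50 mm or 10 N at 20 mm from the hinge open it wide; the carton's weight does not. A tip 30 mm below the deck opens it 0.4 rad at 70 mm from the hinge.
- carton: The carton to put away: small flat cardboard box, 32 mm (its x) by 80 mm (its y) by 18 mm tall, about 60 g. It lies flat on the deck, across the groove, its long sides roughly parallel to the deck's end (within 0.12 rad), its front face 6 to 22 mm short of it. Origin at the centre of its underside.
- jar: Bystander: round jar with a screw lid, 56 mm across, 75 mm tall, standing on the bench beside the box. Origin at the centre of its underside. Leave alone.
- big_carton: Bystander: larger cardboard carton, 60 x 70 x 50 mm tall, on the bench beside the box. Origin at the centre of its underside. Leave alone.
- spool: Bystander: empty pale wooden spool, 60 mm across, 40 mm tall, standing on the bench beside the box. Origin at the centre of its underside. Leave alone.
Mind the look-alikes: they are no part of the job. Several things have the shape of the carton; the one meant has the colours described above.

How it is judged:
By the outcome, as a careful person would: the job done as asked, in the order asked, and still so for the second after the job is handed in, with the robot touching nothing.
It also fails if it takes over 32 s, if anything falls off the work surface, if the arm or the gripper's body presses on something with over 40 N, if the wrist force passes 120 N, or if a joint passes its speed limit or range.

ROBOT

A 7-joint arm with a two-finger parallel gripper is mounted at the origin on the work surface. World frame = base frame: x ahead of the robot, y to its left, z up, the work surface at z = 0. Lengths are in m, angles in rad, forces in N, time in s.
With the tool pointing down it reaches from about 0.425 to 0.875 m from the base axis. Payload 8.4 kg.
Tool frame: the origin (TCP) lies midway between the tips of the shut fingers; the grasp point (between the pads) lies 19 mm behind it; y points along the fingers, x is the direction in which the jaws open and shut, and the axes are right-handed (so a half turn about y gives the same grasp; the last joint's range is limited). The gripper opens to 87 mm and grips with 3 to 60 N. Pads are 19 mm wide; open, the fingers measure 117 mm over their backs; the gripper's body (75 mm by 190 mm) begins 51 mm behind the grasp point.
Start: joints at [1.074, 0.333, 0.04, 1.465, -0.013, 1.343, -0.059], TCP at [0.252, -0.599, 0.223] pointing down, gripper open.
Joint ranges: [-2.58, 2.58], [-0.38, 2.09], [-1.3, 1.39], [0.25, 2.4], [-1.5, 4.64], [0.08, 2.09], [-2.65, 2.65]. Speed limits (rad/s): [2.22, 2.22, 2.79, 2.79, 3.14, 3.14, 3.14].

INTERFACE

Orientations are given as a unit quaternion [w, x, y, z].
In Python, from rig import robot gives the robot as it stands.
- The arm moves only by the tool apply_moves, never from a script. Its argument "motion" is a list of rows, each a list of 2 entries, a list of its own where there are three numbers: the shift along the tool's x, y, z each as a share of 0.025 m, from -1 to 1, then the turn, a rotation vector about the tool's x, y, z each as a share of 0.12 rad, from -1 to 1. A call has exactly 8 rows; each row shifts and turns the commanded pose from where the row before left it, along the tool's axes as they then stand; what a row does not reach is not made up. A row lasts 1/10 s, in which the tool goes at most 50 mm and 8.59 degrees, less where a joint would pass 70% of its speed; a pose out of reach is approached as far as the arm can. A call with a number of a shift or a turn outside -1 to 1 is refused whole. A call with a gripper value outside its range is refused whole. "fingers" is the opening, from 0 (shut) to 1 (fully open), set as the call begins (left out, the last holds). The fingers move at their own pace and stop on an object; "newtons" is the grip in N (left out, the last holds). Time passes only in rows, so rows that do not move let the fingers close, or fill a call up. It gives the time, the measured TCP pose, the force and the opening at its end, in the units of the state.
- robot.sense(): the state, without advancing time (a new reading comes with each control period).
- robot.capture(name): name is "scene" or "side" or "wrist"; returns a dict with "image" (384x512x3 uint8, red, green, blue), "vfov" (degrees; the focal length in pixels is half the picture's height over the tangent of half this angle, whatever the lens; pixels are square), "cx", "cy" (the principal point, pixels), "R" (3x3) and "t" (3): a world point X has camera coordinates R X + t. Camera axes: x right, y down, z forward; pixel columns grow to the right and rows downward; lengths in m; the calibration is good to about 2 mm. A picture is of the moment at which its call begins. There is no depth.
- robot.close_job(): hands the job in, once; it reports no verdict.
The state is a dict: "t": time; "q": joint angles; "qvel": joint speeds; "joint_torque": joint torques, N m; "ee_pos": TCP position; "tool_rot": TCP orientation; "wrist_force": force on the tool from outside, world axes, zero at the start; "ft_torque": the same for the moment, N m; "finger_gap": finger opening in m.
Only numpy, scipy, OpenCV 4.12 (cv2) and the standard library are available. Lean on these libraries where they do the work, as an engineer would, in place of code of your own. Each camera call takes 0.05 s, during which the arm holds its last target. There are 200 camera calls.

## Working session

There is one attempt and no reset: what is moved stays moved. The work goes in short steps, Python scripts to look and compute and a tool call to move; the robot and the scene stay as the last step left them, time stands still between calls to the robot, and variables do not carry over. Pictures are saved under pics/ and viewed, about 8 in all and at most 12, crops included, and the job is handed in when it is done.

Besides the shell and the picture viewer there is one more tool, called after "Emit:" as name([rows], argument=value, ...), one row to a line, values as JSON. apply_moves: Moves the arm, as the interface text tells. Shift numbers are shares of 0.025 m and turn numbers shares of 0.12 rad, none past 1 either way. Its arguments: {"type":"object","properties":{"motion":{"type":"array","items":{"type":"array"}},"fingers":{"type":"number"},"newtons":{"type":"number"}},"required":["motion"]}

```bash
ls; mkdir -p pics
python3 - <<'E'
from rig import robot
import cv2,numpy as np
s=robot.sense(); print({k:np.round(v,3).tolist() for k,v in s.items()})
for n in("scene","side"):
    c=robot.capture(n); cv2.imwrite(f"pics/{n}0.png",c["image"][:,:,::-1])
    print(n,c["vfov"],c["cx"],c["cy"],np.round(c["R"],4).tolist(),np.round(c["t"],4).tolist())
E
```

```text
pics
{'t': 0.0, 'q': [1.074, 0.334, 0.04, 1.466, -0.013, 1.343, -0.058], 'qvel': [-0.001, 0.001, -0.002, 0.0, 0.0, 0.001, -0.0], 'joint_torque': [-0.001, -65.636, 1.335, -40.382, -0.06, 0.045, 0.0], 'ee_pos': [0.252, -0.599, 0.222], 'tool_rot': [0.589, -0.589, 0.392, -0.391], 'wrist_force': [-0.168, 1.299, -0.59], 'ft_torque': [-0.004, -0.014, 0.02], 'finger_gap': 0.087}
scene 56.35043006210039 255.52487847993658 189.57747496527756 [[0.3239, 0.9459, -0.0182], [0.5676, -0.2097, -0.7962], [-0.7569, 0.2476, -0.6048]] [-0.2394, -0.1874, 1.2318]
side 44.38937074810513 257.2907462063527 197.83772615978805 [[-0.7675, -0.641, 0.0018], [-0.453, 0.5405, -0.709], [0.4535, -0.545, -0.7052]] [0.4416, 0.2813, 0.9923]
```

View pics/scene0.png

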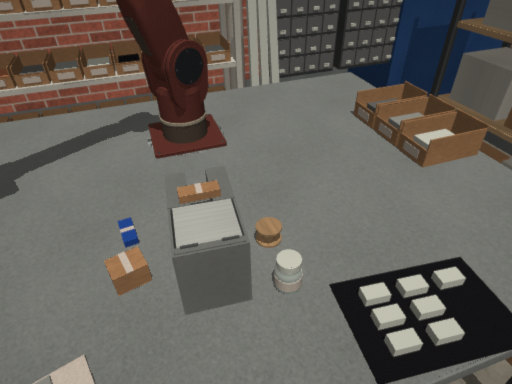

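View pics/side0.png

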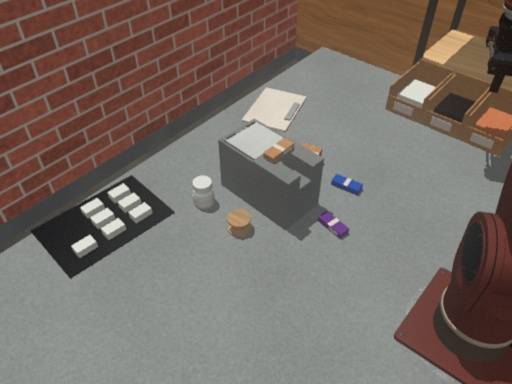

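The scene view shows the box around (205,240), with the brown carton and its white label on the deck at (199,191). In the side view that carton is at (279,150). The blue box at (129,232) scene and the purple one at (333,223) side are the same shape but lie on the bench, so they are look-alikes. The big carton is at (130,268), the spool at (268,231) and the jar at (288,270). I'll enlarge a crop to confirm and to pick the corners.

Run:
```python
import cv2,numpy as np
a=cv2.imread("pics/scene0.png")[160:260,150:270]; b=cv2.imread("pics/side0.png")[110:210,210:330]
f=lambda i:cv2.resize(cv2.convertScaleAbs(i,alpha=1.5,beta=10),None,fx=5,fy=5,interpolation=cv2.INTER_CUBIC)
A,B=f(a)[:,:],f(b)
im=np.hstack([A,B]); im=cv2.resize(im,(800,333)) 
im=np.vstack([cv2.resize(A,(720,600))[:300],])
o=np.vstack([cv2.resize(a,(0,0),fx=6,fy=6,interpolation=2)])
cv2.imwrite("pics/c1.png",cv2.convertScaleAbs(o,alpha=1.6)); cv2.imwrite("pics/c2.png",cv2.convertScaleAbs(cv2.resize(b,(0,0),fx=6,fy=6,interpolation=2),alpha=1.6))
```

```text
(no output)
```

View pics/c1.png

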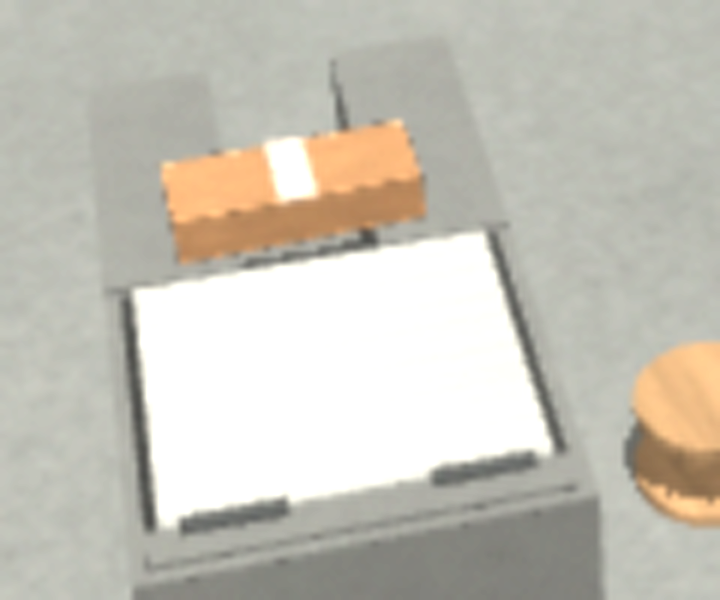

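View pics/c2.png

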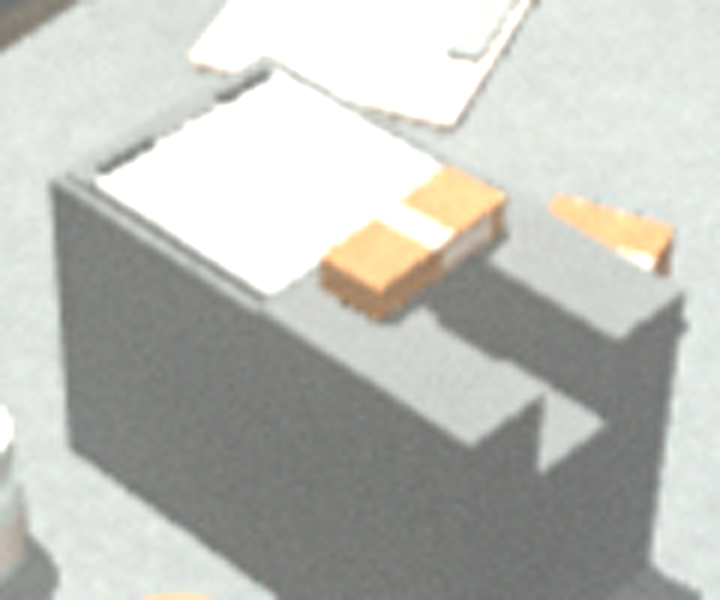

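The crops confirm the brown carton with the white band lies across the groove, just short of the pale flap. Next I'll fit the box and carton poses from the corner picks.

```bash
cat > h.py <<'E'
import numpy as np,cv2
from scipy.optimize import least_squares
def ray(c,uv,z):
    f=192/np.tan(np.radians(c["vfov"]/2)); R=np.array(c["R"]);t=np.array(c["t"])
    d=R.T@np.array([(uv[0]-c["cx"])/f,(uv[1]-c["cy"])/f,1]); o=-R.T@t
    return (o+d*(z-o[2])/d[2])[:2]
def fit2(B,W):
    B=np.array(B);W=np.array(W)
    g=lambda p:(np.c_[np.cos(p[2])*B[:,0]-np.sin(p[2])*B[:,1]+p[0],np.sin(p[2])*B[:,0]+np.cos(p[2])*B[:,1]+p[1]]-W)
    r=least_squares(lambda p:g(p).ravel(),[*W.mean(0),0],loss='soft_l1',f_scale=.002); return r.x,g(r.x)
E
python3 - <<'E'
from rig import robot
from h import *
cs=robot.capture("scene");cd=robot.capture("side");cw=robot.capture("wrist")
S=lambda u,v:((u+.5)/6-.5+150,(v+.5)/6-.5+160)
D=lambda u,v:((u+.5)/6-.5+210,(v+.5)/6-.5+110)
sc={(490,232):(2,56),(132,290):(2,-56),(552,452):(107,56),(158,528):(107,-56),(598,492):(125,65),(135,585):(125,-65),(440,38):(-115,65),(90,92):(-115,-65)}
sd={(470,445):(-115,65),(683,290):(-115,-65),(52,182):(125,65),(270,297):(2,56),(97,182):(107,56),(545,385):(-115,22),(620,338):(-115,-22)}
for nm,P in(("scene",[(cs,S,sc)]),("side",[(cd,D,sd)]),("both",[(cs,S,sc),(cd,D,sd)])):
    W=[ray(c,F(*k),.16) for c,F,d in P for k in d]; B=[np.array(v)/1e3 for c,F,d in P for v in d.values()]
    p,r=fit2(B,W); print(nm,p.round(4),(r*1e3).round(1).tolist())
bx=p;Rb=np.array([[np.cos(p[2]),-np.sin(p[2])],[np.sin(p[2]),np.cos(p[2])]])
c1={(162,163):(-16,-40),(403,122):(-16,40),(425,182):(16,40),(175,222):(16,-40)}
c2={(322,265):(16,40),(382,292):(-16,40),(505,198):(-16,-40),(447,165):(16,-40)}
for nm,P in(("scene",[(cs,S,c1)]),("side",[(cd,D,c2)])):
    W=[ray(c,F(*k),.178) for c,F,d in P for k in d]; B=[np.array(v)/1e3 for c,F,d in P for v in d.values()]
    p,r=fit2(B,W); print("carton",nm,p.round(4),"in box",(Rb.T@(p[:2]-bx[:2])*1e3).round(1),p[2]-bx[2],(r*1e3).round(1).tolist())
s=robot.sense()
from scipy.spatial.transform import Rotation as Ro
q=s["tool_rot"];M=Ro.from_quat([q[1],q[2],q[3],q[0]]).as_matrix();print(M.round(3).tolist(),s["ee_pos"])
print("carton wrist cam pos",(-np.array(cw["R"]).T@np.array(cw["t"])).round(3))
E
```

```text
scene [ 0.5792 -0.0513 -0.0809] [[-0.5, -1.5], [1.1, 0.2], [1.2, 0.9], [0.9, -0.1], [0.4, 1.0], [-0.7, -1.4], [-0.9, 3.1], [-1.5, -1.3]]
side [ 0.5757 -0.053  -0.0722] [[-1.1, -0.7], [0.0, -1.6], [4.2, -2.0], [-0.0, -0.4], [0.1, 2.6], [-2.5, 2.6], [0.6, 0.5]]
both [ 0.5777 -0.0523 -0.0715] [[-2.6, -2.4], [0.1, -0.8], [-0.8, 0.9], [-0.1, -0.1], [-1.7, 1.2], [-1.5, -1.3], [-3.1, 1.1], [-2.5, -3.4], [0.8, -0.2], [2.1, -1.0], [6.1, -1.3], [1.9, 0.3], [2.1, 3.3], [-0.6, 3.1], [2.6, 1.1]]
carton scene [ 0.5563 -0.0505 -0.0701] in box [-21.4   0.3] 0.0014012766811972444 [[0.4, 0.0], [1.0, 1.0], [-1.5, 0.1], [-0.1, -1.2]]
carton side [ 5.504e-01 -5.100e-02  1.000e-04] in box [-27.3  -0.6] 0.07158085837609073 [[1.6, -1.9], [-1.6, 0.4], [-0.1, -0.4], [0.2, 1.8]]
[[0.387, -0.0, 0.922], [-0.922, 0.001, 0.387], [-0.001, -1.0, -0.0]] [ 0.25169592 -0.59906773  0.22215697]
carton wrist cam pos [ 0.33  -0.565  0.385]
```

```bash
cat >> h.py <<'E'
from scipy.spatial.transform import Rotation as Ro
def const_rows(s,target,yaw,n):
    q=s["tool_rot"];M=Ro.from_quat([q[1],q[2],q[3],q[0]]).as_matrix()
    y0=np.arctan2(M[1,0],M[0,0]); dy=(yaw-y0)/n
    def end(v):
        p=np.array(s["ee_pos"][:2]);a=y0
        for i in range(n):
            p=p+.025*(v[0]*np.array([np.cos(a),np.sin(a)])+v[1]*np.array([-np.sin(a),np.cos(a)])); a+=dy
        return p-target
    v=least_squares(end,[0,0]).x
    return dict(x=v[0],z=v[1],turn_y=-dy/.12,rows=n)
E
python3 - <<'E'
from rig import robot
from h import *
for n in(32,):print(const_rows(robot.sense(),np.array([.5647,-.051]),-.075,n))
E
```

```text
{'x': np.float64(-0.10121163463991664), 'z': np.float64(0.8237717466050801), 'turn_y': np.float64(-0.28593584094815583), 'rows': 32}
```

Emit:
apply_moves([
  [[-0.1,0,0.82],[0,-0.286,0]],
  [[-0.1,0,0.82],[0,-0.286,0]],
  [[-0.1,0,0.82],[0,-0.286,0]],
  [[-0.1,0,0.82],[0,-0.286,0]],
  [[-0.1,0,0.82],[0,-0.286,0]],
  [[-0.1,0,0.82],[0,-0.286,0]],
  [[-0.1,0,0.82],[0,-0.286,0]],
  [[-0.1,0,0.82],[0,-0.286,0]],
], fingers=0.8)

```text
t: 1.05
ee_pos: [0.3853, -0.4997, 0.2226]
tool_rot: [0.637, -0.637, 0.306, -0.306]
wrist_force: [0.4, 0.2, -0.6]
finger_gap: 0.0698
```

Emit:
apply_moves([
  [[-0.1,0,0.82],[0,-0.286,0]],
  [[-0.1,0,0.82],[0,-0.286,0]],
  [[-0.1,0,0.82],[0,-0.286,0]],
  [[-0.1,0,0.82],[0,-0.286,0]],
  [[-0.1,0,0.82],[0,-0.286,0]],
  [[-0.1,0,0.82],[0,-0.286,0]],
  [[-0.1,0,0.82],[0,-0.286,0]],
  [[-0.1,0,0.82],[0,-0.286,0]],
])

```text
t: 1.85
ee_pos: [0.4854, -0.3691, 0.2226]
tool_rot: [0.673, -0.673, 0.216, -0.216]
wrist_force: [1.0, -0.3, 0.4]
finger_gap: 0.0699
```

Emit:
apply_moves([
  [[-0.1,0,0.82],[0,-0.286,0]],
  [[-0.1,0,0.82],[0,-0.286,0]],
  [[-0.1,0,0.82],[0,-0.286,0]],
  [[-0.1,0,0.82],[0,-0.286,0]],
  [[-0.1,0,0.82],[0,-0.286,0]],
  [[-0.1,0,0.82],[0,-0.286,0]],
  [[-0.1,0,0.82],[0,-0.286,0]],
  [[-0.1,0,0.82],[0,-0.286,0]],
])

```text
t: 2.65
ee_pos: [0.5464, -0.2161, 0.2226]
tool_rot: [0.697, -0.697, 0.122, -0.122]
wrist_force: [-0.4, 0.2, -0.1]
finger_gap: 0.0693
```

Emit:
apply_moves([
  [[-0.1,0,0.82],[0,-0.286,0]],
  [[-0.1,0,0.82],[0,-0.286,0]],
  [[-0.1,0,0.82],[0,-0.286,0]],
  [[-0.1,0,0.82],[0,-0.286,0]],
  [[-0.1,0,0.82],[0,-0.286,0]],
  [[-0.1,0,0.82],[0,-0.286,0]],
  [[-0.1,0,0.82],[0,-0.286,0]],
  [[-0.1,0,0.82],[0,-0.286,0]],
])

```text
t: 3.45
ee_pos: [0.5637, -0.0523, 0.2226]
tool_rot: [0.707, -0.707, 0.025, -0.025]
wrist_force: [0.3, -0.0, -0.8]
finger_gap: 0.0694
```

Run:
```python
from rig import robot
from h import *
s=robot.sense();print(s["t"],s["ee_pos"],s["tool_rot"],s["finger_gap"],s["wrist_force"])
c=robot.capture("wrist");print(c["vfov"],np.round(c["R"],3).tolist())
cv2.imwrite("pics/w1.png",c["image"][:,:,::-1])
c=robot.capture("side");cv2.imwrite("pics/s1.png",c["image"][:,:,::-1])
```

```text
3.45 [ 0.563678   -0.05227549  0.22256171] [ 0.70665642 -0.706643    0.02543367 -0.02540682] 0.06941803455787968 [ 0.28230925 -0.02032207 -0.7906339 ]
69.44620337842763 [[0.997, -0.072, 0.0], [-0.069, -0.952, 0.298], [-0.021, -0.297, -0.955]]
```

View pics/w1.png

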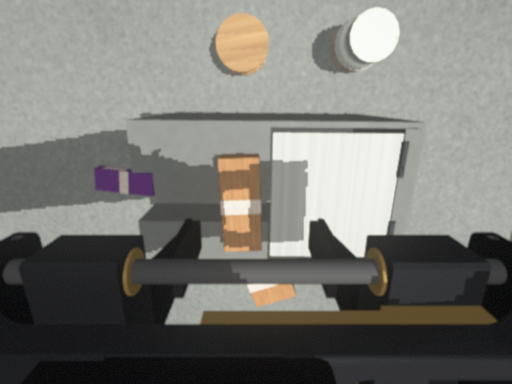

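The wrist view shows the carton top with corners at about (219,157), (258,155), (261,250) and (223,251). The flap lip runs along u≈270 and the groove (v≈205–250) lies behind the carton. I'll check these against the finger positions.

Run:
```python
from rig import robot
from h import *
c=robot.capture("wrist");s=robot.sense();p=s["ee_pos"][:2]
q=s["tool_rot"];M=Ro.from_quat([q[1],q[2],q[3],q[0]]).as_matrix();X=M[:2,0];Z=M[:2,2]
print("yaw",np.arctan2(X[1],X[0]))
def sh(n,u,z):
    w=ray(c,u,z);d=w-p;print(n,w.round(4),"tool x,z mm",(1e3*np.array([d@X,d@Z])).round(1))
for n,u,z in[("lip+",(271,130),.16),("lip-",(269,255),.16),("hinge+",(404,132),.16),("rim",(422,122),.16),("back+",(127,120),.16),("groove+",(150,206),.16),("groove+ front",(219,206),.16),
 ("c b+",(219,157),.178),("c f+",(258,155),.178),("c f-",(261,250),.178),("c b-",(223,251),.178)]: sh(n,u,z)
```

```text
yaw -0.07111973114133703
lip+ [0.5832 0.0111] tool x,z mm [14.9 64.1]
lip- [ 0.5756 -0.1025] tool x,z mm [ 15.4 -49.7]
hinge+ [0.69   0.0022] tool x,z mm [122.1  62.9]
rim [0.7036 0.0092] tool x,z mm [135.2  70.8]
back+ [0.4694 0.0267] tool x,z mm [-99.7  71.6]
groove+ [ 0.4745 -0.047 ] tool x,z mm [-89.4  -1.5]
groove+ front [ 0.5346 -0.0511] tool x,z mm [-29.1  -1.3]
c b+ [ 0.5417 -0.0046] tool x,z mm [-25.3  45.5]
c f+ [ 0.5715 -0.0051] tool x,z mm [ 4.4 47.2]
c f- [ 0.5688 -0.0864] tool x,z mm [  7.5 -34.1]
c b- [ 0.5366 -0.0852] tool x,z mm [-24.7 -35.2]
```

Emit:
apply_moves([
  [[0,0,0.14],[0,0,0]],
  [[0,0.6,0],[0,0,0]],
  [[0,0.6,0],[0,0,0]],
  [[0,0.4,0],[0,0,0]],
  [[0,0.4,0],[0,0,0]],
  [[0,0.4,0],[0,0,0]],
  [[0,0.4,0],[0,0,0]],
  [[0,0.3,0],[0,0,0]],
])

```text
t: 4.4
ee_pos: [0.5642, -0.0506, 0.1443]
tool_rot: [0.707, -0.707, 0.026, -0.027]
wrist_force: [0.4, -0.2, 1.7]
finger_gap: 0.0694
```

Run:
```python
from rig import robot
from h import *
s=robot.sense();print(s["t"],s["ee_pos"],s["finger_gap"],s["wrist_force"])
a=[]
for n,(y,x) in(("scene",(150,140)),("side",(100,200))):
    i=robot.capture(n)["image"][y:y+115,x:x+133,::-1];a.append(cv2.convertScaleAbs(cv2.resize(i,None,fx=3,fy=3,interpolation=2),alpha=1.5))
cv2.imwrite("pics/d1.png",np.hstack(a))
```

```text
4.4 [ 0.56421204 -0.05055582  0.14434226] 0.06944100727059288 [ 0.38443298 -0.20860665  1.74535669]
```

View pics/d1.png

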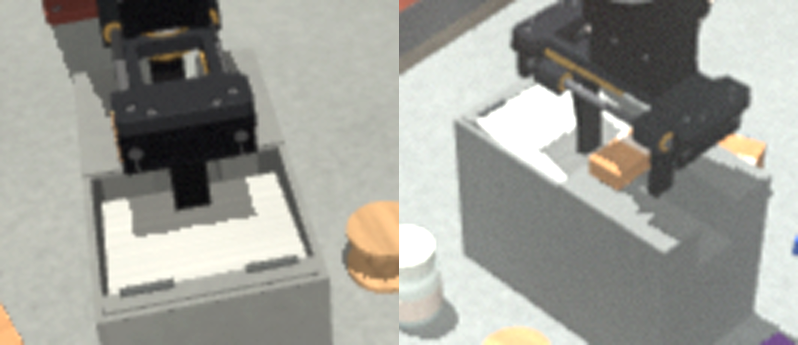

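The flap is partly open under the front finger at crop (190,190), and the rear finger is in the groove behind the carton at (660,180). I'll go to full depth, then push.

Emit:
apply_moves([
  [[0,0.38,0],[0,0,0]],
  [[0,0.38,0],[0,0,0]],
  [[0.16,0,0],[0,0,0]],
  [[0.16,0,0],[0,0,0]],
  [[0.16,0,0],[0,0,0]],
  [[0.16,0,0],[0,0,0]],
  [[0.16,0,0],[0,0,0]],
  [[0.16,0,0],[0,0,0]],
])

```text
t: 5.3
ee_pos: [0.5882, -0.0523, 0.1261]
tool_rot: [0.707, -0.707, 0.027, -0.026]
wrist_force: [-3.1, 0.6, 1.8]
finger_gap: 0.0697
```

Run:
```python
from rig import robot
from h import *
s=robot.sense();print(s["t"],s["ee_pos"],s["finger_gap"],s["wrist_force"])
a=[]
for n,(y,x) in(("scene",(150,140)),("side",(100,200))):
    i=robot.capture(n)["image"][y:y+115,x:x+133,::-1];a.append(cv2.convertScaleAbs(cv2.resize(i,None,fx=3,fy=3,interpolation=2),alpha=1.5))
cv2.imwrite("pics/d2.png",np.hstack(a))
```

```text
5.3 [ 0.5881777  -0.05230215  0.1261098 ] 0.06969662901591597 [-3.07235567  0.55252024  1.77457956]
```

View pics/d2.png

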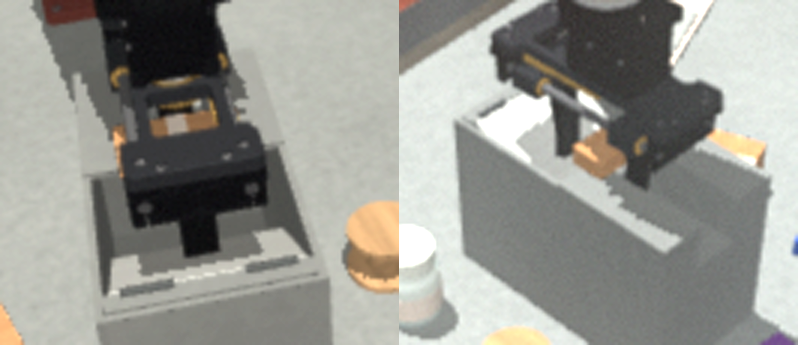

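The flap is open, and the carton is at the edge and moving with the rear finger. I'll continue the push by 28 mm.

Emit:
apply_moves([
  [[0.14,0,0],[0,0,0]],
  [[0.14,0,0],[0,0,0]],
  [[0.14,0,0],[0,0,0]],
  [[0.14,0,0],[0,0,0]],
  [[0.14,0,0],[0,0,0]],
  [[0.14,0,0],[0,0,0]],
  [[0.14,0,0],[0,0,0]],
  [[0.14,0,0],[0,0,0]],
])

```text
t: 6.2
ee_pos: [0.6156, -0.0543, 0.1257]
tool_rot: [0.707, -0.707, 0.027, -0.026]
wrist_force: [-5.5, 0.8, 1.0]
finger_gap: 0.0695
```

Run:
```python
from rig import robot
from h import *
s=robot.sense();print(s["t"],s["ee_pos"],s["finger_gap"],s["wrist_force"])
a=[]
for n,(y,x) in(("scene",(150,140)),("side",(100,200))):
    i=robot.capture(n)["image"][y:y+115,x:x+133,::-1];a.append(cv2.convertScaleAbs(cv2.resize(i,None,fx=3,fy=3,interpolation=2),alpha=2))
i=robot.capture("wrist")["image"][100:300,130:440,::-1]; i=cv2.convertScaleAbs(cv2.resize(i,(387,250)),alpha=1.8)
o=np.hstack(a); cv2.imwrite("pics/d3.png",np.vstack([o,np.hstack([i,np.zeros((250,o.shape[1]-387,3),np.uint8)])]))
```

```text
6.2 [ 0.61564282 -0.05432227  0.12572296] 0.0694661783600831 [-5.48705986  0.76867698  0.97321712]
```

View pics/d3.png

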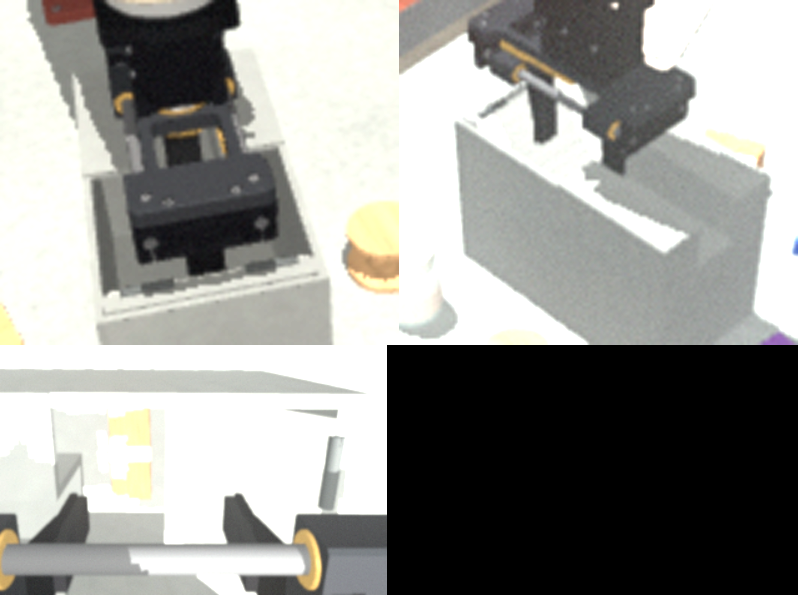

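The carton has left the deck. In the wrist view it sits deep in the box at crop (130,455), about 74 px long; at floor depth 80 mm would span about 79 px, so it is on the floor. I'll lift straight up and let the flap close.

Emit:
apply_moves([
  [[0,0,0],[0,0,0]],
  [[0,-0.4,0],[0,0,0]],
  [[0,-0.5,0],[0,0,0]],
  [[0,-0.5,0],[0,0,0]],
  [[0,-0.6,0],[0,0,0]],
  [[0,-0.8,0],[0,0,0]],
  [[0,-0.8,0],[0,0,0]],
  [[0,-0.8,0],[0,0,0]],
])

```text
t: 7.15
ee_pos: [0.6166, -0.0544, 0.2382]
tool_rot: [-0.707, 0.707, -0.026, 0.027]
wrist_force: [0.3, 0.0, 1.0]
finger_gap: 0.0697
```

Emit:
apply_moves([
  [[-0.8,0,-0.8],[0,0,0]],
  [[-0.8,0,-0.8],[0,0,0]],
  [[-0.8,0,-0.8],[0,0,0]],
  [[-0.8,0,-0.8],[0,0,0]],
  [[-0.8,0,-0.8],[0,0,0]],
  [[0,0,-0.8],[0,0,0]],
  [[0,0,-0.8],[0,0,0]],
  [[0,0,0],[0,0,0]],
])

```text
t: 7.95
ee_pos: [0.5057, -0.1898, 0.2372]
tool_rot: [-0.706, 0.707, -0.027, 0.029]
wrist_force: [-0.1, -0.5, -0.5]
finger_gap: 0.0694
```

Run:
```python
from rig import robot
from h import *
s=robot.sense();print(s["t"],s["ee_pos"],s["wrist_force"])
a=[]
for n,(y,x) in(("scene",(150,90)),("side",(90,170))):
    i=robot.capture(n)["image"][y:y+150,x:x+200,::-1];a.append(cv2.convertScaleAbs(cv2.resize(i,None,fx=2,fy=2,interpolation=2),alpha=1.4))
cv2.imwrite("pics/d4.png",np.hstack(a))
```

```text
7.95 [ 0.50565492 -0.1898374   0.23724064] [-0.06417308 -0.53482861 -0.506028  ]
```

View pics/d4.png

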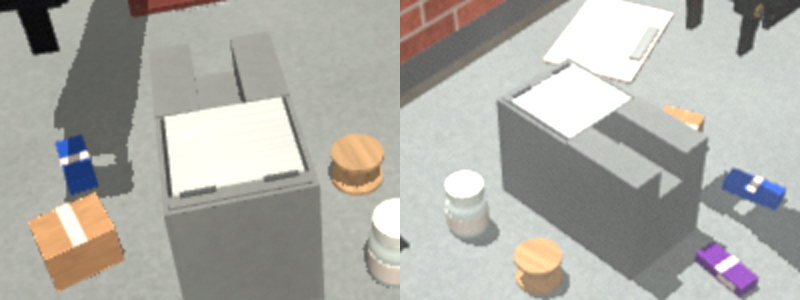

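The flap is shut flush, the deck is empty, the bystanders are in place and the arm is clear, so I'm handing in.

```bash
python3 -c "
from rig import robot
print(robot.close_job())"
```

```text
the job is handed in; nothing more can be done
None
```

The carton is in the returns box and the flap has sprung shut. I handed the job in after about 8 s of robot time, and no verdict came back.

- **Push:** With the fingers about 70 mm apart, the front finger pushed the flap down. The rear finger, about 34 mm deep in the groove, then pushed the carton off the deck end. I lifted straight out and moved clear.
- **Last checks:** The scene and side pictures show the flap flush, the deck empty, and the jar, larger carton and spool standing in place by eye. Before lifting, the wrist picture showed the carton down inside, its length in the image matching floor depth. The largest force I read was about 5.5 N, sampled only between moves.
- **Disagreement:** The wrist camera put the middle of the box about 5 mm further left than the fixed cameras did. I aimed between the two, and the groove was wide enough for it.
- **Not checked:** With the flap shut, the carton can no longer be seen.

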